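# Seat the elephant blank's carrier on the kinematic marking base and close the keeper

### The arm

A 7-joint arm with a two-finger parallel gripper is mounted at the origin on the work surface. World frame = base frame: x ahead of the robot, y to its left, z up, the work surface at z = 0. Lengths are in m, angles in rad, forces in N, time in s.
With the tool pointing down it reaches from about 0.4 to 0.85 m from the base axis. Payload 10.4 kg.
Tool frame: the origin (TCP) lies at the centre of the arm's flange, where the gripper is bolted on; the fingertips stand 173 mm ahead of it and the grasp point (between the pads) lies 155 mm ahead of it; z points along the fingers, y is the line along which they close (so a half turn about z gives the same grasp; the last joint's range is limited). The gripper opens to 85 mm and grips with 20 to 120 N. Pads are 22 mm wide; open, the fingers measure 114 mm over their backs; the gripper's body (76 mm by 85 mm) begins 54 mm behind the grasp point. The pads swing forward as they close: fully open they stand 13 mm farther back than shut.
Start: joints at [-0.023, 0.332, -0.065, 1.46, 0.022, 1.35, -0.088], TCP at [0.625, 0, 0.405] pointing down, gripper open.
Joint ranges: [-2.6, 2.6], [-0.5, 2.12], [-1.47, 1.34], [0.16, 2.42], [-1.27, 4.41], [0.06, 2.06], [-2.6, 2.6]. Speed limits (rad/s): [2.22, 2.22, 2.79, 2.79, 3.14, 3.14, 3.14].

### API

Orientations are given as a unit quaternion [x, y, z, w].
In Python, from station import r gives the robot as it stands. The module is installed in compiled form; this text tells all that it offers.
- The arm moves only by the tool carry_out, never from a script. Its argument "plan" is one flat list of numbers, 6 for each row, row after row: the shift along the tool's x, y, z normalised to -1 to 1, where 1 is 4 cm, then the turn, a rotation vector about the tool's x, y, z normalised to -1 to 1, where 1 is 8 degrees. In form: [tx, ty, tz, rx, ry, rz, tx, ty, tz, rx, ry, rz, ...]. A call has 1 to 10 rows; each row shifts and turns the commanded pose from where the row before left it, along the tool's axes as they then stand; what a row does not reach is not made up. A row lasts 1/10 s, in which the tool goes at most 50 mm and 8.59 degrees, less where a joint would pass 70% of its speed; a pose out of reach is approached as far as the arm can. A call with a number of a shift or a turn outside -1 to 1 is refused whole. A call with a gripper value outside its range is refused whole. "gripper" is the opening, from -1 (shut) to 1 (fully open), so that 0 is half open, set as the call begins (left out, the last holds). The fingers move at their own pace and stop on an object; "newtons" is the grip in N (left out, the last holds). Time passes only in rows, so rows that do not move let the fingers close. It gives the time, the measured TCP pose, the force, the opening and the grip force at its end, in the units of the state.
- r.state(): the state, without advancing time (a new reading comes with each control period).
- r.snapshot(name): name is "scene" or "side" or "wrist"; returns a dict with "color" (480x640x3 uint8, red, green, blue), "fovy" (degrees; the focal length in pixels is half the picture's height over the tangent of half this angle, whatever the lens; pixels are square), "cx", "cy" (the principal point, pixels), "cam_to_world" (4x4, takes a point from camera to world coordinates); the wrist camera has in their place "mount" (4x4, takes a point from camera to tool coordinates, whose origin is the TCP and whose axes are the flange's). Camera axes: x right, y down, z forward; pixel columns grow to the right and rows downward; lengths in m; the calibration is good to about 2 mm. The wrist camera is an equidistant fisheye: a pixel r from the principal point sees the ray r / f radians off the axis. A picture is of the moment at which its call begins: read the wrist's pose just before it. There is no depth.
- r.hand_in(): hands the job in; it is judged then, once.
The state is a dict: "time": time; "joint_positions": joint angles; "joint_vel": joint speeds; "joint_efforts": joint torques, N m; "eef_pos": TCP position; "orientation": TCP orientation; "ft_force": force on the tool from outside, world axes, zero at the start; "wrist_torque": the same for the moment, N m; "grip_width": opening from 0.0 (shut) to 1.0 (fully open); "finger_force": force on a finger pad.
Only numpy, scipy, OpenCV 4.12 (cv2) and the standard library are available. Lean on these libraries where they do the work, as an engineer would, in place of code of your own. Each camera call takes 0.05 s, during which the arm holds its last target. There are 200 camera calls.

### The job

Put the pink elephant blank back on the iron marking base: lift it by its flanks together with the aluminium carrier plate it is fixed to, and settle the three ball feet fully home, front foot (under the trunk) in the cone, left rear in the groove, right rear on the flat, so that it sits level. Ease it down by feel, without dropping it and pushing no harder than about 12 N, because the cone was last clamped up to a centimetre ahead of or behind its middle place. Then let go, swing the brass-knobbed keeper over the nose of the plate to its stop, and leave the rasp, the slate block and the green tin where they lie.

Things in the scene. Friction and masses are not known exactly. Their poses are not given: they have to be found in the camera images.
- blank_centre (a point): Point to grasp: middle of the body block of the pink soapstone elephant blank (flat sawn flanks 40 mm apart along y, block 70 mm long, 36 mm high). Axes: +x to the head, +y to the elephant's left, z up. 73 mm above the bench when the feet stand on it: 65 mm above the ball centres, 39 mm above the plate's top. The head begins 28 mm ahead and ends 27 mm higher; the trunk ends 64 mm ahead.
- carrier: The loose part, 0.6 to 0.9 kg: the blank fixed on a T-shaped aluminium plate with three ball feet. Same axes as blank_centre; origin level with the balls' undersides, 73 mm below and 5 mm ahead of it. Plate 6 mm thick, top 34 mm above the origin; from a rounded nose (radius 33 mm) 88 mm ahead of the origin to 68 mm behind; 63 mm to either side at the rear.
- foot_front (a point): Centre of the front steel ball foot, 16 mm diameter, on a stem under the plate's nose; a brass disc on top of the plate marks it. 60 mm ahead of blank_centre, on the centre line. It belongs in the cone.
- foot_left (a point): Centre of the left rear ball foot, same ball: 45 mm behind blank_centre and 45 mm to +y. It belongs in the groove.
- foot_right (a point): Centre of the right rear ball foot, same ball: 45 mm behind blank_centre and 45 mm to -y. It belongs on the flat.
- base: Cast-iron T-shaped base bolted to the bench, 235 x 144 mm; origin on the bench, +x from the crossbar to the keeper's post. The seated carrier has the base's axes and its ball centres are 32 mm above the bench. Bronze seats, dusty (friction 0.5 to 0.7): a carrier let go off centre hangs up and does not slide home by its weight. Flat pad: 44 mm wide, 24 mm high, at x -50, y -45 mm.
- cone_slot (a point): Middle of the slot, at base x +55 mm, y 0, 32 mm above the bench: where the front ball's centre would be with the cone mid-slot. The cone (90 degrees, mouth 34 mm wide, rim 38 mm high, in a round bronze block 42 mm wide) is clamped up to 10 mm either way from here along the base's x; this shift is not measured and must be felt or seen. It does not move under load; the carrier's x follows it.
- groove (a point): Middle of the V-groove (90 degrees, along the base's x, 50 mm long, mouth 26 mm wide, rim 34 mm above the bench), at base x -50, y +45 mm, 32 mm above the bench, on the line of the left ball's centre when home.
- keeper (a joint): Swing keeper on a post at base x +125 mm, y 0: flat steel arm 18 mm wide, 54 mm long from the post's axis, 60 to 66 mm above the bench (2 mm over the seated plate; it passes only if the front foot is home). Radians: 0 open, arm 60 degrees from the base's +x towards +y; grows counter-clockwise from above to the stop at 2.09, arm to -x. Starts 0 to 0.5; stays where left; about 2 N at the knob.
- keeper_knob (a point): Middle of the keeper's upright round brass knob (16 mm diameter, from 66 to 96 mm above the bench, this point at 81 mm), on the arm 30 mm from the post's axis.
- tin: Round green enamel tin with a lid, 54 mm across, 50 mm tall, origin at the centre of its underside. Leave alone.
- slate_block: Grey slate sanding block, 100 x 58 x 25 mm, origin at the centre of its underside. Leave alone.
- rasp: Flat steel rasp with an ash handle, 320 mm long in x, up to 27 mm wide and high, origin on the bench under it, 160 mm from either end. Leave alone.
Things that resemble listed ones, but are neither listed nor needed, are in the scene too. What is meant by the carrier is not black, purple or red, and is the larger of those in its own colour.

How it is judged:
By the outcome, as a careful person would: the job done as asked, in the order asked, and still so for the second after the job is handed in, with the robot touching nothing.
It also fails if it takes over 70 s, if anything falls off the work surface, if the arm or the gripper's body presses on something with over 40 N, if the wrist force passes 120 N, or if a joint passes its speed limit or range.

## Working session

There is one attempt and no reset: what is moved stays moved. The work goes in short steps, Python scripts to look and compute and a tool call to move; the robot and the scene stay as the last step left them, time stands still between calls to the robot, and variables do not carry over. Pictures are saved under pics/ and viewed, at most 10 in all, crops included, and the job is handed in when it is done.

Besides the shell and the picture viewer there is one more tool, called after ">>>" as a command line: name --argument value ..., lists and objects as JSON in quotes. carry_out: Moves the arm, as the interface text tells. Its arguments: {"type":"object","properties":{"plan":{"type":"array","items":{"type":"number","minimum":-1,"maximum":1}},"gripper":{"type":"number"},"newtons":{"type":"number"}},"required":["plan"]}

```bash
mkdir -p pics
cat > h.py <<'E'
import numpy as np, cv2
from station import r
from scipy.spatial.transform import Rotation as R
def snap(n,f=None):
    s=r.state(); d=r.snapshot(n)
    if 'mount' in d:
        T=np.eye(4);T[:3,:3]=R.from_quat(s['orientation']).as_matrix();T[:3,3]=s['eef_pos'];d['cam_to_world']=T@d['mount']
    d['fish']='mount' in d
    d['f']=240/np.tan(np.radians(d['fovy']/2))
    if f: cv2.imwrite('pics/'+f,d['color'][:,:,::-1]); 
    np.save('last_'+n+'.npy',d,allow_pickle=True)
    return d
def load(n): return np.load('last_'+n+'.npy',allow_pickle=True).item()
def at(d,u,v,z):
    x=(u-d['cx'])/d['f'];y=(v-d['cy'])/d['f']
    if d['fish']:
        t=np.hypot(x,y); k=np.sin(t)/t if t>1e-9 else 1; ray=np.array([x*k,y*k,np.cos(t)])
    else: ray=np.array([x,y,1])
    M=d['cam_to_world'];w=M[:3,:3]@ray;o=M[:3,3]
    return o+w*(z-o[2])/w[2]
def proj(d,p):
    M=d['cam_to_world'];c=M[:3,:3].T@(np.asarray(p)-M[:3,3])
    if d['fish']:
        rr=np.hypot(c[0],c[1]);t=np.arctan2(rr,c[2]);return np.array([d['cx'],d['cy']])+d['f']*t*c[:2]/rr
    return np.array([d['cx'],d['cy']])+d['f']*c[:2]/c[2]
def st():
    s=r.state();
    for k in ('time','eef_pos','orientation','ft_force','grip_width','finger_force'): print(k,np.round(s[k],4))
E
python3 - <<'E'
from h import *
for n in('scene','side','wrist'):
    d=snap(n,n+'0.png'); print(n,d['f'],np.round(d['cam_to_world'],3).tolist())
st()
E
```

```text
scene 447.4573089163007 [[0.246, 0.697, -0.673, 1.117], [0.969, -0.174, 0.174, -0.039], [0.004, -0.695, -0.719, 0.655], [0.0, 0.0, 0.0, 1.0]]
side 495.9989195260113 [[-0.75, -0.401, 0.525, -0.01], [-0.661, 0.453, -0.598, 0.768], [0.002, -0.796, -0.605, 0.724], [0.0, 0.0, 0.0, 1.0]]
wrist 371.64829954431775 [[1.0, 0.001, 0.0, 0.625], [0.001, -0.954, -0.301, 0.076], [0.0, 0.301, -0.954, 0.373], [0.0, 0.0, 0.0, 1.0]]
time 0.15
eef_pos [ 0.6249 -0.      0.4041]
orientation [ 7.071e-01  7.071e-01 -4.000e-04 -4.000e-04]
ft_force [-0.4147  0.249  -0.9824]
grip_width 1.0035
finger_force 0.0
```

View pics/scene0.png

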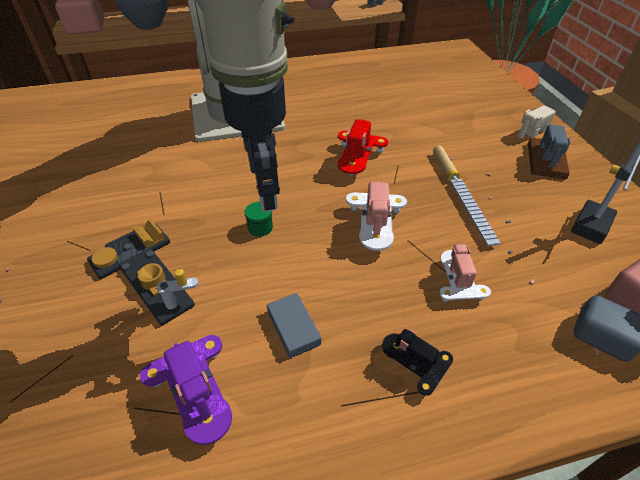

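View pics/wrist0.png

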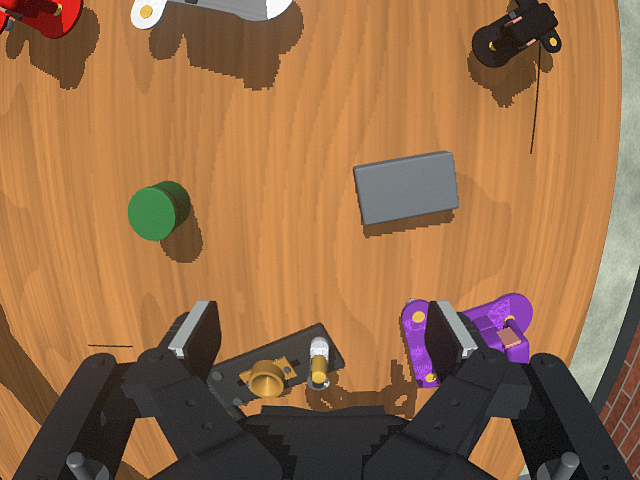

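Pink candidates: A at (377,215) and B at (462,275) in the scene picture. A is the larger. Red (360,145), purple (190,385) and black (418,360) are excluded. I'll confirm with an enlarged crop, and crop the base too.

Run:
```python
from h import *
d=load('scene');c=d['color'][:,:,::-1]
a=cv2.resize(c[165:315,335:500],None,fx=4.8,fy=4,interpolation=cv2.INTER_CUBIC)
cv2.imwrite('pics/A.png',cv2.resize(c[165:315,335:500],None,fx=4,fy=4,interpolation=cv2.INTER_CUBIC))
cv2.imwrite('pics/B.png',cv2.resize(c[212:332,80:210],None,fx=5,fy=5,interpolation=cv2.INTER_CUBIC))
```

```text
(no output)
```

View pics/A.png

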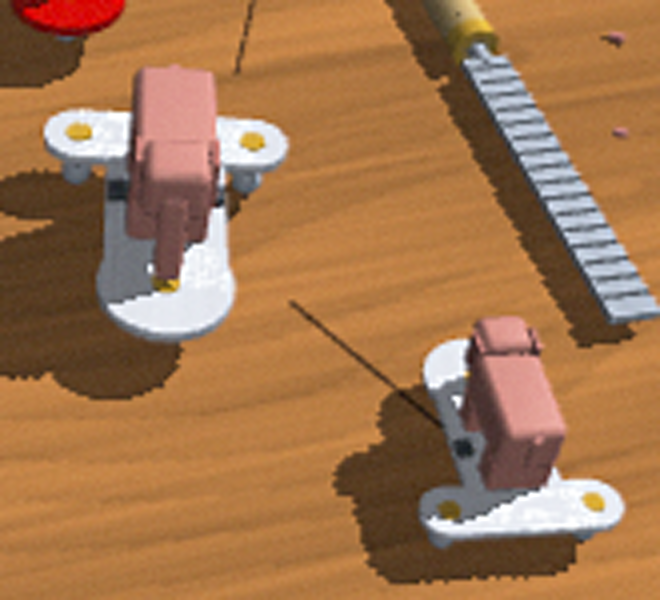

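View pics/B.png

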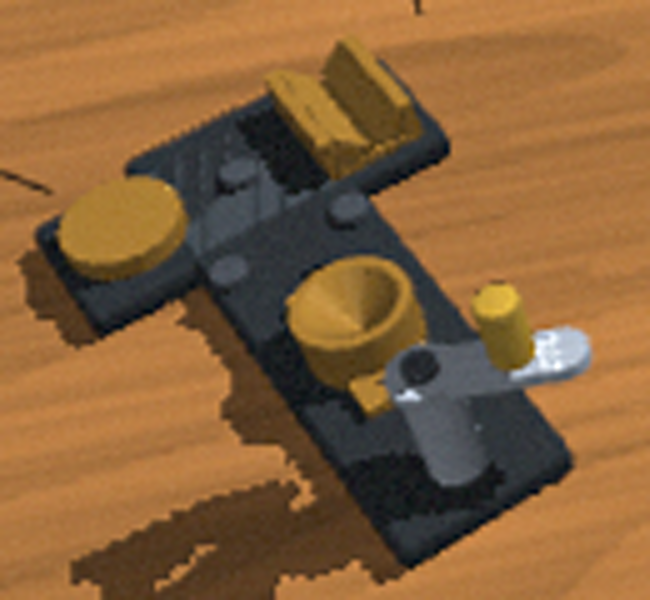

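A is the larger pink carrier with three brass discs: crop px (79,132), (253,142), and the nose disc partly hidden at (165,284). B is the small lookalike. Base crop: pad top (122,225), cone rim centre (355,305), post top (418,366), knob top (498,298).

Run:
```python
from h import *
d=load('scene'); w=load('wrist')
A=lambda x,y,z:at(d,335+x/4-.4,165+y/4-.4,z)
B=lambda x,y,z:at(d,80+x/5-.4,212+y/5-.4,z)
r1=A(79,132,.035);l=A(253,142,.035);f=A(165,284,.035);nose=A(167,334,.034)
print('R',r1,'L',l,'F',f,'nose',nose)
print(np.linalg.norm(r1-l),np.linalg.norm((r1+l)/2-f))
x=f-(r1+l)/2;print('yaw',np.degrees(np.arctan2(x[1],x[0])),np.degrees(np.arctan2(-(l-r1)[0],(l-r1)[1])))
p=B(122,220,.024);c=B(355,308,.038);po=B(418,366,.068);k=B(498,295,.096)
g=(B(270,78,.034)+B(345,40,.034)+B(410,112,.034)+B(330,165,.034))/4
for n,v in dict(pad=p,cone=c,post=po,knob=k,groove=g).items():print(n,v)
v=g-p;yaw=np.arctan2(-v[0],v[1]);v2=po-(g+p)/2;print('dist',np.linalg.norm(v[:2]),np.linalg.norm(v2[:2]),'yaw',np.degrees(yaw),np.degrees(np.arctan2(v2[1],v2[0])))
print('cone d',np.linalg.norm((c-(g+p)/2)[:2]), 'knob-post',np.linalg.norm((k-po)[:2]),np.degrees(np.arctan2(*(k-po)[1::-1])))
print('wrist cone',at(w,267,373,.038),'tin',at(w,152,213,.05),'slate',at(w,405,188,.025),'knob',at(w,320,362,.09))
```

```text
R [0.45336657 0.20047627 0.035     ] L [0.48267687 0.28588252 0.035     ] F [0.56837043 0.20827809 0.035     ] nose [0.59840062 0.19904047 0.034     ]
0.09029574259195819 0.10624483154477778
yaw -19.17768365618203 -18.94154594847631
pad [ 0.48471592 -0.29641428  0.024     ]
cone [ 0.56179808 -0.2078872   0.038     ]
post [ 0.61892895 -0.17936664  0.068     ]
knob [ 0.61958645 -0.14763481  0.096     ]
groove [ 0.44914248 -0.21647433  0.034     ]
dist 0.0874978018435067 0.17042560893171857 yaw 23.989162355374336 26.88914359536782
cone d 0.10657343180501398 knob-post 0.03173864097111902 88.81295592343334
wrist cone [ 0.56173261 -0.1938315   0.038     ] tin [ 0.46067582 -0.00321371  0.05      ] slate [0.70434562 0.01438145 0.025     ] knob [ 0.62255797 -0.1372576   0.09      ]
```

>>> carry_out --plan '[0.4,-0.2,0,0,0,0,0.7,-0.35,0,0,0,0,0.8,-0.4,0,0,0,0,0.8,-0.4,0,0,0,0,0.8,-0.4,0,0,0,0,0.8,-0.4,0,0,0,0,0.8,-0.4,0,0,0,0,0.6,-0.3,0,0,0,0,0,0,0,0,0,0.8,0,0,0,0,0,1]' --gripper 1

```text
time: 1.15
eef_pos: [0.5095, 0.23, 0.4047]
orientation: [0.791, 0.612, 0.0, -0.0]
ft_force: [0.1, 0.2, -0.0]
grip_width: 1.0
finger_force: 0.0
```

>>> carry_out --plan '[0,0,0,0,0,1,0,0,0,0,0,1,0,0,0,0,0,1,0,0,0,0,0,1,0,0,0,0,0,1,0,0,0,0,0,1,0,0,0,0,0,1,0,0,0,0,0,1,0,0,0,0,0,1,0,0,0,0,0,1]'

```text
time: 2.15
eef_pos: [0.5101, 0.2289, 0.4046]
orientation: [0.999, -0.041, -0.0, -0.0]
ft_force: [0.4, 1.1, 0.3]
grip_width: 1.001
finger_force: 0.0
```

>>> carry_out --plan '[0,0,0,0,0,1,0,0,0,0,0,0.8,0,0,0,0,0,0]'

```text
time: 2.45
eef_pos: [0.5102, 0.2288, 0.4046]
orientation: [0.987, -0.164, -0.0, -0.0]
ft_force: [-0.4, 0.1, -0.3]
grip_width: 1.004
finger_force: 0.0
```

Run:
```python
from h import *
st(); print(np.round(r.state()['joint_positions'],2))
d=snap('wrist','w1.png')
M=R.from_quat(r.state()['orientation']).as_matrix();print(np.degrees(np.arctan2(M[1,1],M[0,1])),M[:,2])
```

```text
time 2.45
eef_pos [0.5102 0.2288 0.4046]
orientation [ 9.865e-01 -1.637e-01 -1.000e-04 -0.000e+00]
ft_force [-0.4413  0.1048 -0.2681]
grip_width 1.004
finger_force 0.0
[-0.45  0.19 -0.06  1.64  0.01  1.31 -2.41]
-108.60627765527393 [-1.94157679e-04  5.66463214e-05 -9.99999980e-01]
```

View pics/w1.png

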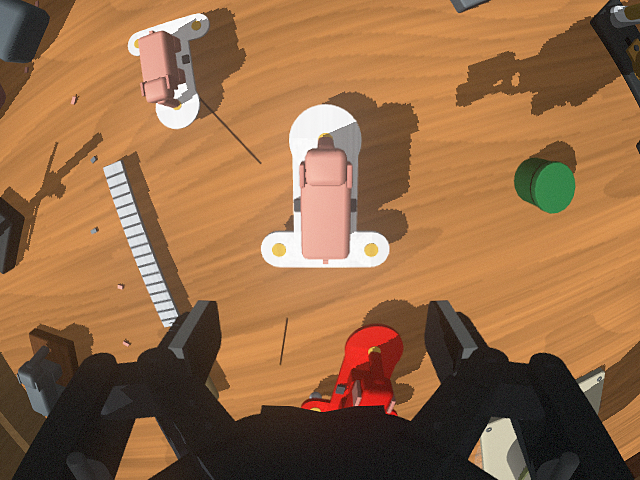

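Wrist view: carrier A sits upright in the frame, rear discs at (279,250) and (371,250), nose disc about (325,137), block top x 302–350. The red one (370,360) lies behind.

```bash
cat >> h.py <<'E'
def local(p,s=None):
    s=s or r.state();return R.from_quat(s['orientation']).as_matrix().T@(np.asarray(p)-s['eef_pos'])
E
python3 - <<'E'
from h import *
d=load('wrist')
l=at(d,279,250,.0345);q=at(d,371.5,250,.0345);f=at(d,325,137,.0345)
m=(l+q)/2;v=f-m;print(l,q,f,np.linalg.norm(l-q),np.linalg.norm(v),np.degrees(np.arctan2(v[1],v[0])),np.degrees(np.arctan2((l-q)[1],(l-q)[0]))-90)
print('nose/edge',local(at(d,325,104,.034)),local(at(d,325,267,.034)))
c=m+.045*v/np.linalg.norm(v);print(c,'local',local(c))
print('block top rear corners',local(at(d,302,260,.091)),local(at(d,350,258,.091)))
E
```

```text
[0.48170911 0.28216178 0.0345    ] [0.45267302 0.19684609 0.0345    ] [0.56959319 0.20511136 0.0345    ] 0.09012137516784366 0.10802335476599156 -18.565036661798857 -18.795346669050375
nose/edge [0.09395381 0.00355279 0.37062725] [-0.06216823  0.00324754  0.3706588 ]
[0.50984939 0.2251768  0.0345    ] local [0.0007684  0.00351168 0.37014608]
block top rear corners [-0.03256367 -0.01580728  0.31365266] [-0.03095049  0.02335604  0.31365265]
```

>>> carry_out --plan '[0,0.09,0.3,0,0,0,0,0,0.6,0,0,0,0,0,0.7,0,0,0,0,0,0.7,0,0,0,0,0,0.7,0,0,0,0,0,0.7,0,0,0,0,0,0.4,0,0,0,0,0,0.28,0,0,0,0,0,0,0,0,0]'

```text
time: 3.4
eef_pos: [0.5091, 0.2242, 0.2278]
orientation: [0.987, -0.163, -0.001, 0.001]
ft_force: [-0.4, -0.8, 0.4]
grip_width: 1.002
finger_force: 0.0
```

>>> carry_out --plan '[0,0,0,0,0,0,0,0,0,0,0,0,0,0,0,0,0,0,0,0,0,0,0,0,0,0,0,0,0,0,0,0,0,0,0,0,0,0,0,0,0,0,0,0,0,0,0,0,0,0,0,0,0,0]' --gripper -1 --newtons 60

```text
time: 4.3
eef_pos: [0.5105, 0.2252, 0.2307]
orientation: [0.987, -0.163, 0.001, -0.001]
ft_force: [1.4, 1.9, 6.1]
grip_width: 0.459
finger_force: 62.9
```

Run:
```python
from h import *
st(); d=snap('wrist','w2.png')
```

```text
time 4.3
eef_pos [0.5105 0.2252 0.2307]
orientation [ 0.9866 -0.1634  0.0011 -0.001 ]
ft_force [1.4156 1.9032 6.1198]
grip_width 0.4586
finger_force 62.9478
```

View pics/w2.png

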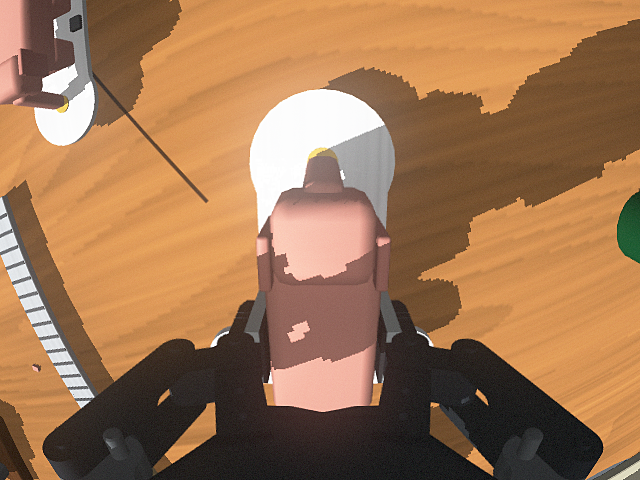

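Gripped at about 39 mm opening, as expected for the 40 mm block. In the picture the nose front is at (322,89) and the disc's visible edge at (321,152). Lifting.

>>> carry_out --plan '[0,0,-0.05,0,0,0,0,0,-0.1,0,0,0,0,0,-0.2,0,0,0,0,0,-0.5,0,0,0,0,0,-0.6,0,0,0,0,0,-0.6,0,0,0,0,0,-0.6,0,0,0,0,0,-0.4,0,0,0,0,0,-0.2,0,0,0,0,0,0,0,0,0]'

```text
time: 5.35
eef_pos: [0.5099, 0.2245, 0.3603]
orientation: [0.987, -0.163, 0.0, -0.0]
ft_force: [-0.0, 0.8, -8.5]
grip_width: 0.466
finger_force: 62.3
```

Run:
```python
from h import *
st(); print(r.state()['wrist_torque']); d=snap('wrist','w3.png'); M=R.from_quat(r.state()['orientation']).as_matrix()
# predict: disc front edge, nose at nominal geometry relative to grasp (tool coords), for level hold
s=r.state()
def P(x,y,zrel): # carrier frame about blank centre -> pixel; tool x=carrier x, tool y=-carrier y
    return proj(d,np.array(s['eef_pos'])+M@np.array([x,-y,.155-zrel]))
for dz in(-.004,0,.004): print(dz,'nose',P(.093,0,-.039+dz),'edge',P(.060,.033,-.039+dz),P(.060,-.033,-.039+dz))
img=d['color'];
col=img[:,322].astype(int); print([ (i,col[i].tolist()) for i in range(60,130,3)])
for row in (130,150,170): 
    rr=img[row].astype(int); print(row,[ j for j in range(200,460) if abs(rr[j]-rr[j-1]).sum()>80])
```

```text
time 5.35
eef_pos [0.5099 0.2245 0.3603]
orientation [ 9.866e-01 -1.634e-01  4.000e-04 -3.000e-04]
ft_force [-0.047   0.837  -8.4953]
grip_width 0.4662
finger_force 62.3036
[ 0.0221798  -0.01882848  0.00252551]
-0.004 nose [320.70203527  88.74700397] edge [248.71230865 162.32079642] [392.86155251 162.34780575]
0 nose [320.6404478   87.92501672] edge [246.97954027 163.28847891] [394.48663364 163.31512525]
0.004 nose [320.57578038  87.062364  ] edge [245.1658254  164.30367069] [396.18803565 164.32998033]
[(60, [219, 156, 95]), (63, [218, 152, 95]), (66, [218, 154, 99]), (69, [214, 149, 101]), (72, [210, 152, 97]), (75, [212, 153, 99]), (78, [217, 152, 101]), (81, [205, 146, 98]), (84, [210, 152, 99]), (87, [207, 149, 100]), (90, [253, 255, 255]), (93, [251, 251, 251]), (96, [250, 251, 251]), (99, [251, 251, 251]), (102, [251, 251, 251]), (105, [251, 251, 251]), (108, [251, 251, 251]), (111, [251, 251, 251]), (114, [251, 250, 251]), (117, [251, 251, 251]), (120, [251, 251, 251]), (123, [251, 251, 251]), (126, [251, 251, 251]), (129, [251, 251, 251])]
130 [209, 210, 213, 256, 257, 372, 388, 424]
150 [228, 229, 231, 232, 250, 313, 325, 423, 424]
170 [247, 249, 250, 306, 340, 394]
```

>>> carry_out --plan '[0,0,0,0,0,-0.4,0,0,0,0,0,-0.7,0,0,0,0,0,-0.8,0,0,0,0,0,-0.8,0,0,0,0,0,-0.8,0,0,0,0,0,-0.8,0,0,0,0,0,-0.8,0,0,0,0,0,-0.4,-0.1,0.11,0,0,0,0,-0.3,0.33,0,0,0,0]'

```text
time: 6.4
eef_pos: [0.5023, 0.2024, 0.3584]
orientation: [0.976, 0.218, -0.001, -0.0]
ft_force: [-0.6, -0.7, -7.6]
grip_width: 0.462
finger_force: 62.0
```

>>> carry_out --plan '[-0.5,0.55,0,0,0,0,-0.6,0.65,0,0,0,0,-0.6,0.65,0,0,0,0,-0.6,0.65,0,0,0,0,-0.6,0.65,0,0,0,0,-0.6,0.65,0,0,0,0,-0.6,0.65,0,0,0,0,-0.6,0.65,0,0,0,0,-0.6,0.65,0,0,0,0,-0.6,0.65,0,0,0,0]'

```text
time: 7.4
eef_pos: [0.3964, -0.1324, 0.3591]
orientation: [0.976, 0.217, -0.0, -0.0]
ft_force: [1.4, -0.8, -7.1]
grip_width: 0.459
finger_force: 62.0
```

>>> carry_out --plan '[-0.6,0.65,0,0,0,0,-0.6,0.65,0,0,0,0,-0.6,0.65,0,0,0,0,-0.6,0.65,0,0,0,0,-0.6,0.65,0,0,0,0,-0.4,0.45,0,0,0,0,-0.2,0.22,0,0,0,0,0,0,0,0,0,0,0,0,0,0,0,0]'

```text
time: 8.3
eef_pos: [0.3345, -0.3328, 0.3591]
orientation: [0.976, 0.218, 0.0, -0.001]
ft_force: [0.5, 0.0, -8.6]
grip_width: 0.46
finger_force: 62.3
```

Run:
```python
from h import *
st(); d=snap('wrist','w4.png');M=R.from_quat(r.state()['orientation']).as_matrix();print(M)
```

```text
time 8.3
eef_pos [ 0.3345 -0.3328  0.3591]
orientation [ 9.760e-01  2.178e-01  0.000e+00 -6.000e-04]
ft_force [ 5.3090e-01  2.9000e-03 -8.5517e+00]
grip_width 0.4599
finger_force 62.3099
[[ 9.04625199e-01  4.26207977e-01 -1.00660820e-04]
 [ 4.26207837e-01 -9.04624654e-01  1.05574500e-03]
 [ 3.58906682e-04 -9.97955964e-04 -9.99999438e-01]]
```

View pics/w4.png

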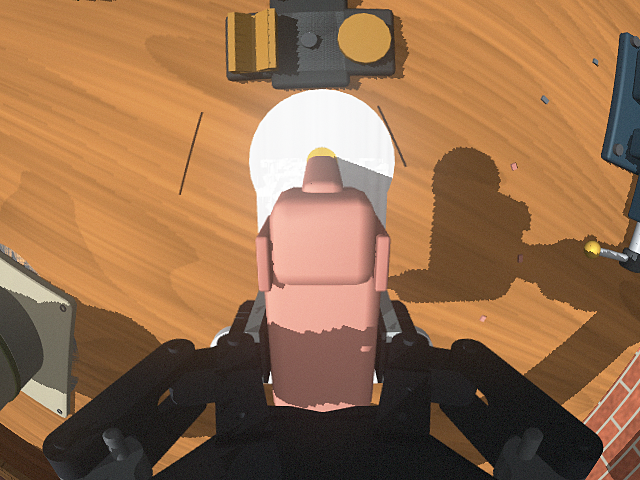

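The crossbar is visible: pad (364,38), groove block (226–275, 10–75). Moving 45 mm closer to bring the cone into view as well.

>>> carry_out --plan '[0.3,0,0,0,0,0,0.5,0,0,0,0,0,0.3,0,0,0,0,0,0,0,0,0,0,0,0,0,0,0,0,0]'

```text
time: 8.85
eef_pos: [0.3754, -0.3141, 0.3593]
orientation: [0.976, 0.219, -0.0, -0.0]
ft_force: [0.2, 0.5, -8.2]
grip_width: 0.461
finger_force: 62.2
```

Run:
```python
from h import *
w=load('wrist');np.save('w4.npy',w,allow_pickle=True)
st(); d=snap('wrist','w5.png')
a=cv2.resize(w['color'][0:90,215:405,::-1],None,fx=4,fy=3.2,interpolation=cv2.INTER_CUBIC)
b=cv2.resize(d['color'][0:110,215:405,::-1],None,fx=4,fy=2.7,interpolation=cv2.INTER_CUBIC)
a=cv2.resize(w['color'][0:76,215:405,::-1],None,fx=4,fy=4,interpolation=cv2.INTER_CUBIC)[:296]
b=cv2.resize(d['color'][0:76,215:405,::-1],None,fx=4,fy=4,interpolation=cv2.INTER_CUBIC)[:300]
cv2.imwrite('pics/C.png',np.vstack([a,b]))
```

```text
time 8.85
eef_pos [ 0.3754 -0.3141  0.3593]
orientation [ 9.757e-01  2.189e-01 -4.000e-04 -1.000e-04]
ft_force [ 0.156   0.4946 -8.1681]
grip_width 0.4615
finger_force 62.2266
```

View pics/C.png

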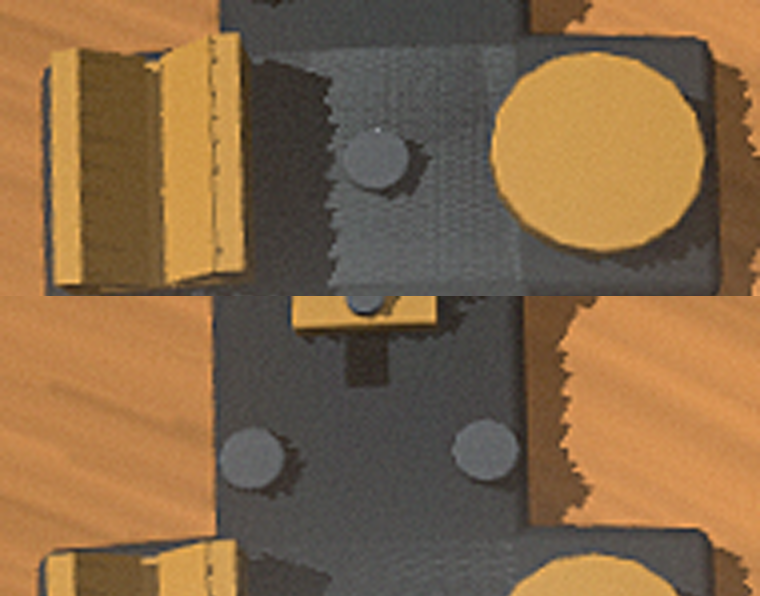

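Run:
```python
from h import *
w=np.load('w4.npy',allow_pickle=True).item()
C=lambda x,y,z:at(w,215+x/4-.4,y/4-.4,z)
p=C(598,152,.024);q=[C(79,50,.034),C(213,36,.034),C(83,285,.034),C(213,275,.034)]
print([np.round(a,4) for a in q],np.linalg.norm(q[0]-q[1]),np.linalg.norm(q[0]-q[2]),np.linalg.norm(q[1]-q[3]))
g=sum(q)/4;v=g-p;gd=(q[0]+q[1]-q[2]-q[3])
print('pad',p,'g',g,np.linalg.norm(v[:2]),'yaw',np.degrees(np.arctan2(-v[0],v[1])),np.degrees(np.arctan2(gd[1],gd[0])))
print('pad width',np.linalg.norm(C(491,150,.024)-C(706,152,.024)))
y=np.arctan2(-v[0],v[1]);M=(p+g)/2;u=np.array([np.cos(y),np.sin(y),0]);
print('M',M,'slot',M+.105*u,'centre',M+.045*u)
d=load('wrist');n=np.array([-u[1],u[0],0])
# keeper post and edges in second view
C2=lambda x,y,z:at(d,215+x/4-.4,(y-296)/4-.4,z)
for a in[(213,400),(522,400)]:
    t=C2(*a,.012)-M;print('stem edge local',t@u,t@n)
```

```text
[array([ 0.4589, -0.1979,  0.034 ]), array([ 0.4712, -0.2219,  0.034 ]), array([ 0.4142, -0.2203,  0.034 ]), array([ 0.4259, -0.2437,  0.034 ])] 0.027068814830181278 0.050001515323784766 0.050330496860369424
pad [ 0.48289453 -0.30085756  0.024     ] g [ 0.44255886 -0.22095813  0.034     ] 0.08950354840526241 yaw 26.786034464451596 26.16789457726522
pad width 0.043678713505900205
M [ 0.4627267  -0.26090785  0.029     ] slot [ 0.55645974 -0.21358855  0.029     ] centre [ 0.502898   -0.24062815  0.029     ]
stem edge local 0.06095513374198553 0.032623667203869784
stem edge local 0.058225152487642 -0.03213645584201656
```

>>> carry_out --plan '[0,0,0,0,0,-0.15,0.3,0,0,0,0,0,0.5,-0.1,0,0,0,0,0.4,-0.1,0,0,0,0,0.2,0,0,0,0,0,0,0,0,0,0,0,0,0,0,0,0,0]'

```text
time: 9.6
eef_pos: [0.4208, -0.2831, 0.3594]
orientation: [0.974, 0.228, -0.0, 0.0]
ft_force: [-0.3, 1.0, -8.5]
grip_width: 0.459
finger_force: 62.3
```

Run:
```python
from h import *
st(); d=snap('wrist','w6.png')
cv2.imwrite('pics/D.png',cv2.resize(d['color'][0:120,230:430,::-1],None,fx=4,fy=4,interpolation=cv2.INTER_CUBIC))
```

```text
time 9.6
eef_pos [ 0.4208 -0.2831  0.3594]
orientation [ 9.736e-01  2.282e-01 -3.000e-04  1.000e-04]
ft_force [-0.3081  0.9788 -8.5272]
grip_width 0.4593
finger_force 62.2656
```

View pics/D.png

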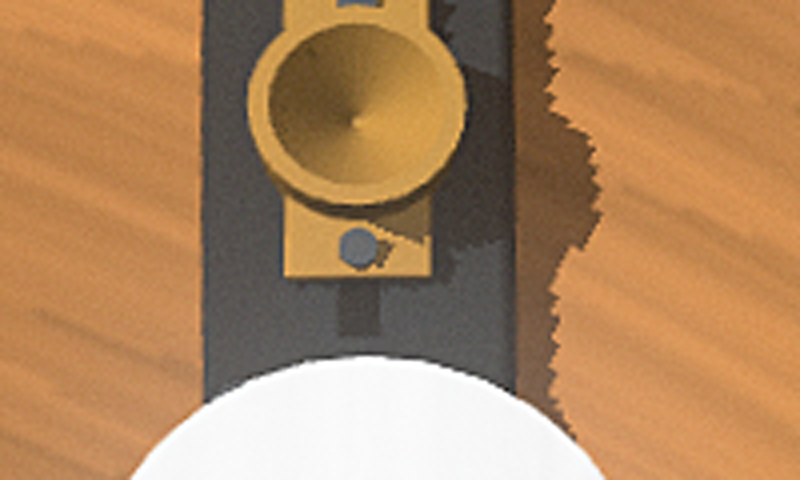

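Run:
```python
from h import *
d=load('wrist');s=r.state()
D=lambda x,y,z:at(d,230+x/4-.4,y/4-.4,z)
c=(D(268,104,.038)+D(447,104,.038)+D(357,22,.038)+D(357,187,.038))/4
print('cone',c,np.linalg.norm(D(268,104,.038)-D(447,104,.038)),np.linalg.norm(D(357,22,.038)-D(357,187,.038)))
M=np.array([.4627,-.2609,0])
v=c-M;print('d',np.hypot(*v[:2]),'yaw',np.degrees(np.arctan2(v[1],v[0])))
for yy in(26.2,26.5,26.8):
  y=np.radians(yy);u=np.array([np.cos(y),np.sin(y)]);n=np.array([-u[1],u[0]]);print(yy,'x',v[:2]@u-.105,'lat',v[:2]@n)
e=[(D(202,200,.012)+D(515,200,.012))/2,(D(202,50,.012)+D(515,50,.012))/2]
print('stem mid',e[0]-M,e[1]-M,np.linalg.norm(D(202,200,.012)-D(515,200,.012)))
# foot from nose & held carrier, nominal
Mr=R.from_quat(s['orientation']).as_matrix();print('yaw',np.degrees(np.arctan2(Mr[1,0],Mr[0,0])))
print('nose px->',local(D(368,355,s['eef_pos'][2]-.1577-.039)), 'exp x .093')
print('foot front now',s['eef_pos']+Mr@[.060,0,0],'to go local',local(c))
```

```text
cone [ 0.55789879 -0.21326463  0.038     ] 0.03433262139756953 0.034554603920144346
d 0.1064515741125807 yaw 26.58237146486013
26.2 x 0.0014492035787094515 lat 0.0007104143190660143
26.5 x 0.0014514641030451414 lat 0.00015304040106076214
26.8 x 0.0014508062067188493 lat -0.00040433771262439396
stem mid [0.08246719 0.04130311 0.012     ] [0.11300881 0.05649535 0.012     ] 0.06535031876075126
yaw 26.338220454486557
nose px-> [0.09195332 0.00054538 0.1966519 ] exp x .093
foot front now [ 0.47436286 -0.25670492  0.35941044] to go local [ 0.15430551 -0.0018798   0.32136104]
```

>>> carry_out --plan '[0.2,-0.02,0,0,0,-0.02,0.5,-0.02,0,0,0,0,0.6,0,0,0,0,0,0.6,0,0,0,0,0,0.3,0,0,0,0,0,0.17,0,0.3,0,0,0,0,0,0.5,0,0,0,0,0,0.6,0,0,0,0,0,0.5,0,0,0,0,0,0.2,0,0,0]'

```text
time: 10.65
eef_pos: [0.5042, -0.2388, 0.2726]
orientation: [0.973, 0.229, -0.002, -0.001]
ft_force: [-0.3, 0.2, -8.9]
grip_width: 0.462
finger_force: 62.1
```

>>> carry_out --plan '[0,0,0,0,0,0,0,0,0,0,0,0,0,0,0,0,0,0]'

```text
time: 10.95
eef_pos: [0.5057, -0.2391, 0.2767]
orientation: [0.973, 0.23, 0.001, 0.001]
ft_force: [0.5, -0.6, -7.6]
grip_width: 0.461
finger_force: 62.2
```

Run:
```python
from h import *
st(); s=r.state();M=R.from_quat(s['orientation']).as_matrix()
print('yaw',np.degrees(np.arctan2(M[1,0],M[0,0])),'tilt',M[:,2],'foot',s['eef_pos']+M@[.0593,.0004,.222],'cone .5579 -.2133','local cone',local([.5579,-.21326,.038]))
for i in range(4): s=r.state(); 
d=snap('scene','s2.png');x=d['color'][190:340,60:230,::-1];cv2.imwrite('pics/E.png',cv2.resize(x,None,fx=4,fy=4,interpolation=cv2.INTER_CUBIC))
```

```text
time 10.95
eef_pos [ 0.5057 -0.2391  0.2767]
orientation [9.733e-01 2.296e-01 9.000e-04 5.000e-04]
ft_force [ 0.5473 -0.5812 -7.6418]
grip_width 0.461
finger_force 62.1798
yaw 26.550027629857848 tilt [ 1.98392811e-03 -5.59931762e-04 -9.99997875e-01] foot [ 0.55935325 -0.21309479  0.05476011] cone .5579 -.2133 local cone [ 5.79006059e-02 -1.25041223e-04  2.38757283e-01]
```

>>> carry_out --plan '[-0.035,0,0.1,0,0,0,0,0,0.1,0,0,0,0,0,0.1,0,0,0,0,0,0.05,0,0,0,0,0,0,0,0,0,0,0,0,0,0,0]'

```text
time: 11.6
eef_pos: [0.5041, -0.2395, 0.2615]
orientation: [0.973, 0.23, 0.0, 0.0]
ft_force: [0.6, 0.6, -8.5]
grip_width: 0.46
finger_force: 62.4
```

```bash
cat >> h.py <<'E'
def fit():
    s=r.state();M=R.from_quat(s['orientation']).as_matrix()
    print('t',s['time'],'pos',np.round(s['eef_pos'],4),'F tool',np.round(M.T@s['ft_force'],2),'T tool',np.round(M.T@s['wrist_torque'],2),'yaw %.2f'%np.degrees(np.arctan2(M[1,0],M[0,0])),'tilt',np.round(M[:,2],4)[:2],'cone loc',np.round(local([.5579,-.21326,.038],s),4),s['grip_width'])
E
python3 -c "
from h import *
fit()"
```

```text
t 11.6 pos [ 0.5041 -0.2395  0.2615] F tool [ 0.8  -0.28  8.51] T tool [ 0.01 -0.   -0.01] yaw 26.57 tilt [ 0.0001 -0.    ] cone loc [0.0598 0.0006 0.2235] 0.4595048422494409
```

>>> carry_out --plan '[0,0,0.03,0,0,0,0,0,0.02,0,0,0,0,0,0,0,0,0,0,0,0,0,0,0]'

```text
time: 12.0
eef_pos: [0.5041, -0.2395, 0.2595]
orientation: [0.973, 0.23, 0.0, 0.0]
ft_force: [-0.1, -1.1, -8.1]
grip_width: 0.459
finger_force: 62.4
```

>>> carry_out --plan '[0,0,0.03,0,0,0,0,0,0.02,0,0,0,0,0,0,0,0,0,0,0,0,0,0,0]'

```text
time: 12.4
eef_pos: [0.5041, -0.2395, 0.2575]
orientation: [0.973, 0.23, 0.0, -0.0]
ft_force: [-0.4, 0.8, -8.1]
grip_width: 0.457
finger_force: 62.4
```

```bash
python3 -c "
from h import *
fit()"
```

```text
t 12.4 pos [ 0.5041 -0.2395  0.2575] F tool [ 0.01 -0.88  8.09] T tool [ 0.   -0.02  0.  ] yaw 26.56 tilt [0. 0.] cone loc [0.0599 0.0006 0.2195] 0.45732781294212654
```

>>> carry_out --plan '[0,0,0.025,0,0,0,0,0,0,0,0,0,0,0,0,0,0,0]'

```text
time: 12.7
eef_pos: [0.5041, -0.2394, 0.2566]
orientation: [0.973, 0.23, 0.0, 0.0]
ft_force: [-0.0, 0.1, -7.2]
grip_width: 0.461
finger_force: 62.4
```

>>> carry_out --plan '[0,0,0.02,0,0,0,0,0,0,0,0,0,0,0,0,0,0,0]'

```text
time: 13.0
eef_pos: [0.5043, -0.2394, 0.2559]
orientation: [0.973, 0.23, 0.0, 0.0]
ft_force: [0.6, -0.1, -5.6]
grip_width: 0.459
finger_force: 62.5
```

```bash
python3 -c "
from h import *
fit()"
```

```text
t 13.0 pos [ 0.5043 -0.2394  0.2559] F tool [0.48 0.35 5.61] T tool [-0.05  0.35 -0.02] yaw 26.57 tilt [ 0.0007 -0.    ] cone loc [0.0595 0.0006 0.2179] 0.45866473844165384
```

>>> carry_out --plan '[0.02,0,0,0,0,0,0,0,0,0,0,0,0,0,0,0,0,0]'

```text
time: 13.3
eef_pos: [0.5048, -0.2391, 0.2557]
orientation: [0.973, 0.23, 0.0, -0.0]
ft_force: [-0.3, -0.6, -7.4]
grip_width: 0.46
finger_force: 62.5
```

```bash
python3 -c "
from h import *
fit()"
```

```text
t 13.3 pos [ 0.5048 -0.2391  0.2557] F tool [-0.55  0.35  7.4 ] T tool [-0.09  0.15  0.06] yaw 26.56 tilt [0.0001 0.    ] cone loc [0.059  0.0007 0.2177] 0.4595676630973267
```

>>> carry_out --plan '[0.012,0,0.012,0,0,0,0,0,0,0,0,0,0,0,0,0,0,0]'

```text
time: 13.6
eef_pos: [0.5052, -0.2389, 0.2552]
orientation: [0.973, 0.23, 0.0, 0.0]
ft_force: [0.9, -0.5, -6.6]
grip_width: 0.463
finger_force: 62.4
```

```bash
python3 -c "
from h import *
fit()"
```

```text
t 13.6 pos [ 0.5052 -0.2389  0.2552] F tool [0.57 0.8  6.63] T tool [-0.07  0.13  0.02] yaw 26.56 tilt [ 0.0002 -0.    ] cone loc [0.0586 0.0006 0.2172] 0.4625852213966951
```

>>> carry_out --plan '[0.005,0.008,0.015,0,0,0,0,0,0,0,0,0,0,0,0,0,0,0]'

```text
time: 13.9
eef_pos: [0.5054, -0.2391, 0.255]
orientation: [0.973, 0.23, -0.0, -0.0]
ft_force: [-4.7, 1.9, 1.9]
grip_width: 0.459
finger_force: 63.5
```

```bash
python3 -c "
from h import *
fit()"
```

```text
t 13.9 pos [ 0.5054 -0.2391  0.255 ] F tool [-3.39 -3.78 -1.87] T tool [ 1.02 -0.58 -0.06] yaw 26.55 tilt [-0.0002  0.0003] cone loc [0.0585 0.0004 0.217 ] 0.45920162767073985
```

>>> carry_out --plan '[-0.006,-0.007,0,0,0,0,0,0,0,0,0,0,0,0,0,0,0,0]'

```text
time: 14.2
eef_pos: [0.5052, -0.239, 0.2549]
orientation: [0.973, 0.23, 0.0, 0.0]
ft_force: [-4.0, 1.8, 3.6]
grip_width: 0.466
finger_force: 63.7
```

```bash
python3 -c "
from h import *
fit()"
```

```text
t 14.2 pos [ 0.5052 -0.239   0.2549] F tool [-2.8  -3.41 -3.57] T tool [ 0.86 -0.55 -0.08] yaw 26.56 tilt [ 0.0004 -0.0001] cone loc [0.0585 0.0005 0.2169] 0.4656559296129597
```

>>> carry_out --plan '[-0.006,-0.01,-0.004,0,0,0,0,0,0,0,0,0,0,0,0,0,0,0]'

```text
time: 14.5
eef_pos: [0.505, -0.2388, 0.255]
orientation: [0.973, 0.23, 0.0, 0.0]
ft_force: [-1.7, 0.0, -0.6]
grip_width: 0.46
finger_force: 63.4
```

```bash
python3 -c "
from h import *
fit()"
```

```text
t 14.5 pos [ 0.505  -0.2388  0.255 ] F tool [-1.5  -0.79  0.63] T tool [-0.04 -0.04  0.03] yaw 26.56 tilt [ 0.001  -0.0005] cone loc [0.0586 0.0006 0.217 ] 0.46042073193863814
```

>>> carry_out --plan '[-0.002,0,0.006,0,0,0,0,0,0,0,0,0,0,0,0,0,0,0]'

```text
time: 14.8
eef_pos: [0.505, -0.2389, 0.2549]
orientation: [0.973, 0.23, 0.0, 0.0]
ft_force: [-1.1, 0.3, 3.4]
grip_width: 0.459
finger_force: 63.7
```

```bash
python3 -c "
from h import *
fit()
d=load('wrist');d=snap('wrist','w9.png');c=d['color'].astype(int)
print([j for j in range(200,460) if abs(c[163,j]-c[163,j-1]).sum()>80])
"
```

```text
t 14.8 pos [ 0.505  -0.2389  0.2549] F tool [-0.87 -0.75 -3.37] T tool [-0.16  0.02  0.01] yaw 26.56 tilt [ 0.001  -0.0004] cone loc [0.0586 0.0006 0.2169] 0.45919117892207467
[249, 307, 338, 349, 395, 451]
```

>>> carry_out --plan '[0,-0.004,0,-0.02,0,0,0,0,0,0,0,0,0,0,0,0,0,0]'

```text
time: 15.15
eef_pos: [0.5047, -0.2385, 0.2548]
orientation: [0.973, 0.23, 0.001, 0.001]
ft_force: [-1.4, 0.8, 5.2]
grip_width: 0.462
finger_force: 63.9
```

```bash
python3 -c "
from h import *
fit()
for i in range(6):
    r.snapshot('side'); s=r.state(); M=R.from_quat(s['orientation']).as_matrix();print(np.round(M.T@s['ft_force'],2),np.round(M.T@s['wrist_torque'],3))
"
```

```text
t 15.15 pos [ 0.5047 -0.2385  0.2548] F tool [-0.9  -1.38 -5.24] T tool [0.31 0.08 0.02] yaw 26.56 tilt [ 0.0017 -0.0024] cone loc [0.0587 0.0006 0.2168] 0.4618134865544575
[-0.15 -2.21 -5.59] [0.3   0.059 0.002]
[-1.03 -3.02 -5.85] [0.346 0.031 0.021]
[-1.27 -1.28 -5.8 ] [ 0.278  0.053 -0.052]
[-1.11 -1.05 -4.95] [0.242 0.083 0.018]
[-1.2  -0.91 -5.18] [ 0.333  0.07  -0.012]
[-1.27 -0.46 -5.94] [0.331 0.093 0.012]
```

>>> carry_out --plan '[-0.004,0,-0.006,0,0,0,0,0,0,0,0,0,0,0,0,0,0,0]' --newtons 20

```text
time: 15.75
eef_pos: [0.5047, -0.2385, 0.2548]
orientation: [0.973, 0.23, 0.001, 0.001]
ft_force: [0.6, 1.0, 2.0]
grip_width: 0.459
finger_force: 63.6
```

```bash
python3 -c "
from h import *
for i in range(4):
    r.snapshot('side'); s=r.state(); M=R.from_quat(s['orientation']).as_matrix();print(np.round(M.T@s['ft_force'],2),np.round(M.T@s['wrist_torque'],3),s['finger_force'],s['eef_pos'])
"
```

```text
[ 1.71 -0.15 -2.11] [0.081 0.604 0.007] 63.579829931259155 [ 0.50469778 -0.23849007  0.2548124 ]
[ 1.89 -0.64 -2.08] [0.039 0.569 0.035] 63.583617210388184 [ 0.5047077  -0.23847743  0.25482142]
[ 2.12 -1.36 -3.13] [0.063 0.625 0.018] 63.586567640304565 [ 0.50469126 -0.23850649  0.25482488]
[ 1.82 -0.55 -1.4 ] [0.008 0.705 0.069] 63.588716983795166 [ 0.50469332 -0.23848579  0.25481916]
```

>>> carry_out --plan '[0.003,0,0,0,0,0,0,0,0,0,0,0,0,0,0,0,0,0]'

```text
time: 16.25
eef_pos: [0.5047, -0.2385, 0.2548]
orientation: [0.973, 0.23, 0.0, 0.001]
ft_force: [0.8, 1.7, 1.2]
grip_width: 0.458
finger_force: 63.6
```

>>> carry_out --plan '[0,0,0,0,0,0,0,0,0,0,0,0,0,0,0,0,0,0,0,0,0,0,0,0,0,0,0,0,0,0,0,0,0,0,0,0,0,0,0,0,0,0]' --gripper 1

```text
time: 16.95
eef_pos: [0.5046, -0.2386, 0.2548]
orientation: [0.973, 0.23, 0.0, 0.001]
ft_force: [-0.1, 0.6, -0.2]
grip_width: 1.0
finger_force: 0.0
```

```bash
python3 -c "
from h import *
fit()
d=snap('wrist','w10.png');c=d['color'].astype(int)
for row in (150,163): print([j for j in range(200,460) if abs(c[row,j]-c[row,j-1]).sum()>80])
print([i for i in range(60,130) if abs(c[i,322]-c[i-1,322]).sum()>80], proj(d,[.5,0,0]))
"
```

```text
t 16.95 pos [ 0.5046 -0.2386  0.2548] F tool [ 0.19 -0.56  0.23] T tool [ 0.04 -0.07 -0.01] yaw 26.56 tilt [ 0.0013 -0.0025] cone loc [0.059  0.0006 0.2168] 1.000409421902933
[249, 250, 311, 333, 393, 394, 395, 448]
[249, 306, 337, 350, 351, 394, 395, 450]
[88, 89] [ 29.77738755 111.65592787]
```

Released and the plate has not moved. Rising, then going round to the far side of the keeper with the fingers closed.

>>> carry_out --plan '[0,0,-0.1,0,0,0,0,0,-0.3,0,0,0,0,0,-0.6,0,0,0,0,0,-0.7,0,0,0,0,0,-0.5,0,0,0,0,0,-0.1,0.02,0,0,0,0,0,0,0,0]'

```text
time: 17.7
eef_pos: [0.5046, -0.2385, 0.3478]
orientation: [0.973, 0.23, 0.001, 0.0]
ft_force: [0.2, -0.2, -0.6]
grip_width: 1.001
finger_force: 0.0
```

>>> carry_out --plan '[0.3,0.025,0,0,0,0,0.6,0,0,0,0,0,0.7,0,0,0,0,0,0.7,0,0,0,0,0,0.7,0,0,0,0,0,0.6,0,0,0,0,0,0.34,0,0,0,0,0,0,0,0,0,0,0,0,0,0,0,0,0]' --gripper -1

```text
time: 18.6
eef_pos: [0.6458, -0.1687, 0.3455]
orientation: [0.973, 0.23, -0.001, -0.0]
ft_force: [0.6, -1.1, 1.1]
grip_width: -0.001
finger_force: 0.0
```

```bash
cat >> h.py <<'E'
def bpos(p=None):
    p=r.state()['eef_pos'] if p is None else p
    y=np.radians(26.56);u=np.array([np.cos(y),np.sin(y)]);n=np.array([-u[1],u[0]]);v=np.array(p[:2])-[.4627,-.2609]-.05*u-.0008*n
    return np.round([1000*v@u,1000*v@n],1)
E
python3 -c "
from h import *
fit();print(bpos())
d=snap('scene','s3.png')
cv2.imwrite('pics/F.png',np.hstack([cv2.resize(d['color'][190:340,70:270,::-1],None,fx=3.9,fy=3.9,interpolation=cv2.INTER_CUBIC)]))
"
```

```text
t 18.6 pos [ 0.6458 -0.1687  0.3455] F tool [ 0.07  1.24 -1.08] T tool [-0.02 -0.04  0.03] yaw 26.57 tilt [-0.0019 -0.    ] cone loc [-0.098   0.0008  0.3077] -0.000859640395086204
[155.   -0.2]
```

>>> carry_out --plan '[0,0,0.3,0,0,0,0,0,0.6,0,0,0,0,0,0.6,0,0,0,0,0,0.5,0,0,0,0,0,0.25,0,0,0,0,0,0.11,0,0,0,0,0,0,0,0,0]'

```text
time: 19.35
eef_pos: [0.6458, -0.169, 0.2523]
orientation: [0.973, 0.23, -0.0, -0.0]
ft_force: [-0.0, 0.1, 0.9]
grip_width: 0.002
finger_force: 0.0
```

```bash
python3 -c "
from h import *
fit();print(bpos())
# arc increments in units from angle 0, 10 deg rows
a=np.radians(np.arange(0,151,10));p=np.c_[125+30*np.cos(a),30*np.sin(a)];dp=np.diff(p,axis=0)/40;print(np.round(np.c_[dp[:,0],-dp[:,1]],3).tolist())
"
```

```text
t 19.35 pos [ 0.6458 -0.169   0.2523] F tool [ 0.02 -0.07 -0.89] T tool [-0.04  0.02  0.04] yaw 26.54 tilt [-0.0001  0.    ] cone loc [-0.0984  0.0003  0.2143] 0.0017073256591576627
[154.8  -0.5]
[[-0.011, -0.13], [-0.034, -0.126], [-0.055, -0.118], [-0.075, -0.107], [-0.092, -0.092], [-0.107, -0.075], [-0.118, -0.055], [-0.126, -0.034], [-0.13, -0.011], [-0.13, 0.011], [-0.126, 0.034], [-0.118, 0.055], [-0.107, 0.075], [-0.092, 0.092], [-0.075, 0.107]]
```

>>> carry_out --plan '[-0.01,-0.13,0,0,0,0,-0.034,-0.126,0,0,0,0,-0.055,-0.118,0,0,0,0,-0.075,-0.107,0,0,0,0,-0.092,-0.092,0,0,0,0,-0.107,-0.075,0,0,0,0,-0.118,-0.055,0,0,0,0,-0.126,-0.034,0,0,0,0]'

```text
time: 20.15
eef_pos: [0.6106, -0.1531, 0.2528]
orientation: [0.973, 0.23, 0.001, 0.0]
ft_force: [4.2, -1.2, 0.8]
grip_width: 0.002
finger_force: 2.1
```

>>> carry_out --plan '[-0.13,-0.01,0,0,0,0,-0.13,0.01,0,0,0,0,-0.126,0.034,0,0,0,0,-0.118,0.055,0,0,0,0]'

```text
time: 20.55
eef_pos: [0.5949, -0.165, 0.253]
orientation: [0.973, 0.23, 0.002, 0.0]
ft_force: [15.3, 1.5, -5.3]
grip_width: -0.001
finger_force: 7.3
```

```bash
python3 -c "
from h import *
fit();print(bpos())"
```

```text
t 20.55 pos [ 0.5949 -0.165   0.253 ] F tool [14.33  5.56  5.39] T tool [-1.02  3.23 -0.2 ] yaw 26.63 tilt [0.0036 0.0006] cone loc [-0.0555  0.0263  0.2148] -0.0011623843416085512
[111.2  25.9]
```

```bash
python3 -c "
from h import *
d=snap('scene','s4.png');e=snap('side','si4.png');w=snap('wrist','w11.png')
for k in('scene','side','wrist'): print(k,proj(load(k),[.565,-.21,.06]))
u,v=proj(e,[.565,-.21,.06]).astype(int)
a=cv2.resize(d['color'][200:330,80:213,::-1],(400,390),interpolation=cv2.INTER_CUBIC)
b=cv2.resize(e['color'][max(v-65,0):max(v-65,0)+130,u-67:u+66,::-1],(400,390),interpolation=cv2.INTER_CUBIC)
c=cv2.resize(w['color'][150:420,100:540,::-1],(342,210),interpolation=cv2.INTER_AREA)
g=np.zeros((600,800,3),np.uint8);g[:390,:400]=a;g[:390,400:]=b;g[390:,:342]=c
c2=cv2.resize(w['color'][300:400,220:438,::-1],(458,210),interpolation=cv2.INTER_CUBIC);g[390:,342:]=c2
cv2.imwrite('pics/G.png',g);fit()
"
```

```text
scene [145.81951013 266.78307443]
side [402.17647936 177.77557588]
wrist [368.78527453 364.37740647]
t 20.7 pos [ 0.5949 -0.1654  0.2529] F tool [ 7.82  3.2  -0.16] T tool [-0.79  1.67 -0.08] yaw 26.60 tilt [0.0031 0.0002] cone loc [-0.0551  0.026   0.2148] 0.007634819733698657
```

View pics/G.png

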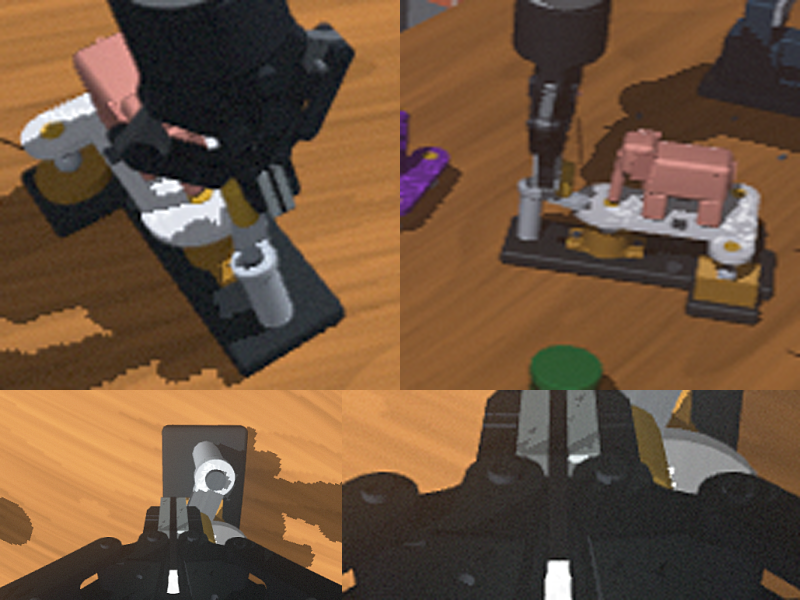

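Picture G: the carrier sits level on its seats. The keeper has swung about two thirds of the way, and the knob is at the front-right corner of the fingers (zoom px 655,440), where they wedge it radially. I'll move round to its +y side and push along −y.

>>> carry_out --plan '[0.15,0,0,0,0,0,0,-0.15,0,0,0,0,0,-0.2,0,0,0,0,-0.15,0,0,0,0,0,-0.2,0,0,0,0,0,-0.1,0,0,0,0,0,0,0,0,0,0,0]'

```text
time: 21.4
eef_pos: [0.5764, -0.1595, 0.2526]
orientation: [0.973, 0.229, -0.0, 0.0]
ft_force: [-0.1, 0.5, -0.6]
grip_width: -0.001
finger_force: 0.0
```

```bash
python3 -c "
from h import *
fit();print(bpos())"
```

```text
t 21.4 pos [ 0.5764 -0.1595  0.2526] F tool [ 0.12 -0.48  0.63] T tool [0.02 0.06 0.02] yaw 26.47 tilt [-0.0001 -0.0002] cone loc [-0.0405  0.0398  0.2146] -0.0006653471859840944
[97. 39.]
```

>>> carry_out --plan '[0.05,0.1,0,0,0,0,0.05,0.1,0,0,0,0,0,0.08,0,0,0,0,0,0.06,0,0,0,0,0,0.06,0,0,0,0,0,0,0,0,0,0]'

```text
time: 22.0
eef_pos: [0.588, -0.1714, 0.2521]
orientation: [0.973, 0.23, -0.0, 0.0]
ft_force: [-1.7, -0.2, -1.3]
grip_width: 0.005
finger_force: 0.6
```

```bash
python3 -c "
from h import *
fit();print(bpos())"
```

```text
t 22.0 pos [ 0.588  -0.1714  0.2521] F tool [-1.62 -0.61  1.31] T tool [ 0.31 -0.13  0.01] yaw 26.54 tilt [-0.0002 -0.0002] cone loc [-0.0455  0.024   0.2141] 0.004576018959343363
[102.1  23.2]
```

Contact is light. Continuing to the stop.

>>> carry_out --plan '[0,0.04,0,0,0,0,0,0.03,0,0,0,0,0,0,0,0,0,0]'

```text
time: 22.3
eef_pos: [0.5891, -0.1729, 0.2522]
orientation: [0.973, 0.23, -0.0, -0.001]
ft_force: [-4.9, 3.4, 0.9]
grip_width: -0.001
finger_force: 2.8
```

>>> carry_out --plan '[0,0.03,0,0,0,0,0,0,0,0,0,0,0,0,0,0,0,0]'

```text
time: 22.6
eef_pos: [0.5894, -0.1733, 0.2521]
orientation: [0.973, 0.23, -0.001, -0.001]
ft_force: [-7.4, 6.6, 2.0]
grip_width: 0.005
finger_force: 4.7
```

```bash
python3 -c "
from h import *
fit();print(bpos())"
```

```text
t 22.6 pos [ 0.5894 -0.1733  0.2521] F tool [-3.65 -9.22 -2.01] T tool [ 1.87 -0.67  0.07] yaw 26.62 tilt [-0.0021  0.0023] cone loc [-0.0459  0.0223  0.2141] 0.005339536576943878
[102.5  20.9]
```

>>> carry_out --plan '[0,-0.1,0,0,0,0,0,-0.15,-0.2,0,0,0,0,0,-0.6,0,0,0,0,0,-0.7,0,0,0,0,0,-0.7,0,0,0,0,0,-0.5,0,0,0,0,0,-0.2,0,0,0]'

```text
time: 23.3
eef_pos: [0.5857, -0.1659, 0.3718]
orientation: [0.973, 0.23, 0.002, 0.001]
ft_force: [-0.7, -0.3, 0.1]
grip_width: 0.001
finger_force: 0.0
```

>>> carry_out --plan '[-0.3,0.1,0,0,0,0,-0.6,0.2,0,0,0,0,-0.7,0.2,0,0,0,0,-0.7,0.2,0,0,0,0,-0.7,0,0,0,0,0,-0.3,0,0,0,0,0,0,0,0,0,0,0,0,0,0,0,0,0]'

```text
time: 24.1
eef_pos: [0.4803, -0.249, 0.3681]
orientation: [0.973, 0.23, 0.0, -0.0]
ft_force: [-0.8, 0.3, -0.4]
grip_width: -0.002
finger_force: 0.0
```

```bash
python3 -c "
from h import *
fit();print(bpos())
d=snap('wrist','w12.png');snap('scene','s5.png')
c=d['color'];hsv=cv2.cvtColor(c,cv2.COLOR_RGB2HSV)
m=cv2.inRange(hsv,(18,130,110),(30,255,255))
n,l,s,ce=cv2.connectedComponentsWithStats(m)
for i in range(1,n):
    if s[i,4]>25: print(s[i].tolist(),ce[i].round(1),'top',bpos(at(d,*ce[i],.096)),'disc',bpos(at(d,*ce[i],.059)))
y=np.radians(26.56);u=np.array([np.cos(y),np.sin(y),0]);n=np.array([-u[1],u[0],0]);O=np.array([.4627,-.2609,0])+.05*u+.0008*n
for nm,q in dict(knob=(95,0,.096),post=(125,0,.068),front=(56.5,0,.059),L=(-48.5,45,.059),R=(-48.5,-45,.059)).items():
    p=O+u*q[0]/1000+n*q[1]/1000+[0,0,q[2]]
    print(nm,'wrist',proj(d,p).round(1),'scene',proj(load('scene'),p).round(1))
"
```

```text
t 24.1 pos [ 0.4803 -0.249   0.3681] F tool [-0.62 -0.6   0.39] T tool [-0.01  0.01  0.07] yaw 26.61 tilt [0.0003 0.0005] cone loc [0.0852 0.0029 0.3302] -0.0018757428602579993
[-28.9   2. ]
[314, 40, 23, 25, 399] [324.5  50.4] top [95.  -0.1] disc [102.3  -0.3]
[318, 103, 15, 5, 39] [325.  104.4] top [59.4 -0.6] disc [61.2 -0.8]
[276, 209, 10, 12, 49] [280.1 214.5] top [-13.3  29.4] disc [-22.6  33.7]
[260, 238, 17, 16, 202] [268.  245.8] top [-35.6  38.6] disc [-48.4  44.3]
[373, 239, 16, 15, 145] [380.6 245.8] top [-35.5 -39.3] disc [-48.2 -45.5]
[544, 381, 14, 14, 145] [550.4 387.7] top [-186.3 -226.1] disc [-222.2 -261. ]
[610, 384, 7, 10, 41] [612.5 388.4] top [-210.  -329.7] disc [-249.5 -380.5]
knob wrist [324.2  50.4] scene [148.6 263.4]
post wrist [324.1  18.5] scene [161.6 285.1]
front wrist [323.9 110.7] scene [144.5 264.2]
L wrist [267.2 246. ] scene [142.2 220.2]
R wrist [380.  246.2] scene [ 95.4 242.8]
```

The knob is at base (95.0, −0.1) mm, which is its stop. The rear discs are where the seated pose puts them, to within 1 mm, and the robot is clear of everything.

```bash
python3 -c "
from h import *
print(r.hand_in())"
```

```text
the job is handed in; nothing more can be done
None
```

The carrier is back on the base with its three feet seated, the keeper is swung to its stop, and the job was handed in at about 24 s. Easing it down, the feet briefly bore about 14 N in all, roughly 8 N of it the carrier's own weight, and the fingers briefly pressed the keeper knob with about 15 N.

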